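Stock the medicine-round tray, leaving the out-of-date bottles

TASK

Gather the four tablet bottles with a coloured dot on the cap (red, blue, orange, green) into the white tray, each standing upright in the dish of its own colour and set down gently, not dropped. The two bottles with a black dot look like the red- and blue-labelled ones but are out of date: leave them standing where they are. Do not tip any bottle over.

Things in the scene. Friction and masses are not known exactly. Their poses are not given: they have to be found in the camera images.
- red_bottle: white tablet bottle with white ribbed cap, red label; round red dot sticker, 30 mm across, on top of the cap. Body 43 mm across, 66 mm tall with the cap (cap 38 mm across, top 12 mm). Origin: centre of the underside, z up; stands upright on the desk (z = 0). Weighs 35 to 115 g. Grasp round the body from above, in any yaw.
- blue_bottle: white tablet bottle with white ribbed cap, blue label bands; round blue dot sticker, 32 mm across, on top of the cap. Body 48 mm across, 78 mm tall with the cap (cap 42 mm across, top 14 mm). Origin: centre of the underside, z up; stands upright on the desk (z = 0). Weighs 35 to 115 g. Grasp round the body from above, in any yaw.
- orange_bottle: white tablet bottle with white ribbed cap, orange label bands; round orange dot sticker, 30 mm across, on top of the cap. Body 45 mm across, 70 mm tall with the cap (cap 38 mm across, top 13 mm). Origin: centre of the underside, z up; stands upright on the desk (z = 0). Weighs 35 to 115 g. Grasp round the body from above, in any yaw.
- green_bottle: small white tablet bottle with green cap and green label bands; round green dot sticker, 26 mm across, on top of the cap. Body 38 mm across, 56 mm tall with the cap (cap 32 mm across, top 10 mm). Origin: centre of the underside, z up; stands upright on the desk (z = 0). Weighs 35 to 115 g. Grasp round the body from above, in any yaw.
- red_dish: red round open dish, 72 mm outside, 66 mm inside, 13 mm tall, fixed in the low white tray. Origin: centre of the underside, 4 mm above the desk; inner floor 3 mm above the origin. The four dishes stand two by two in any arrangement, 100 mm apart along the tray's x and 115 mm along its y; the dish's axes are the tray's. Tray rim 22 mm above the desk.
- blue_dish: blue round open dish, 72 mm outside, 66 mm inside, 13 mm tall, fixed in the low white tray. Origin: centre of the underside, 4 mm above the desk; inner floor 3 mm above the origin. The four dishes stand two by two in any arrangement, 100 mm apart along the tray's x and 115 mm along its y; the dish's axes are the tray's. Tray rim 22 mm above the desk.
- orange_dish: orange round open dish, 72 mm outside, 66 mm inside, 13 mm tall, fixed in the low white tray. Origin: centre of the underside, 4 mm above the desk; inner floor 3 mm above the origin. The four dishes stand two by two in any arrangement, 100 mm apart along the tray's x and 115 mm along its y; the dish's axes are the tray's. Tray rim 22 mm above the desk.
- green_dish: green round open dish, 72 mm outside, 66 mm inside, 13 mm tall, fixed in the low white tray. Origin: centre of the underside, 4 mm above the desk; inner floor 3 mm above the origin. The four dishes stand two by two in any arrangement, 100 mm apart along the tray's x and 115 mm along its y; the dish's axes are the tray's. Tray rim 22 mm above the desk.
- expired_red: out-of-date look-alike: white tablet bottle with white ribbed cap, red label, but a black dot on the cap; 43 mm across, 66 mm tall. Origin: centre of the underside. Stays where it stands. It, the other bottles, an empty green cup (62 mm across, 44 mm tall) and a small carton (46 x 74 x 36 mm), neither part of the job, stand mixed on the desk, centres at least 90 mm apart.
- expired_blue: out-of-date look-alike: white tablet bottle with white ribbed cap, blue label bands, but a black dot on the cap; 48 mm across, 78 mm tall. Origin: centre of the underside. Stays where it stands. It, the other bottles, an empty green cup (62 mm across, 44 mm tall) and a small carton (46 x 74 x 36 mm), neither part of the job, stand mixed on the desk, centres at least 90 mm apart.
Mind the look-alikes: they are no part of the job. Leave any purple look-alike of the green_bottle alone.

How it is judged:
By the outcome, as a careful person would: the job done as asked, in the order asked, and still so for the second after the job is handed in, with the robot touching nothing.
It also fails if it takes over 123 s, if anything falls off the work surface, if the arm or the gripper's body presses on something with over 40 N, if the wrist force passes 120 N, or if a joint passes its speed limit or range.

ROBOT

A 6-joint arm with a two-finger parallel gripper is mounted at the origin on a cart in front of the work surface, level with it; the furniture and walls round the work are solid. World frame = base frame: x ahead of the robot, y to its left, z up, the work surface at z = 0. Lengths are in m, angles in rad, forces in N, time in s.
With the tool pointing down it reaches from about 0.275 to 0.725 m from the base axis. Payload 15.9 kg.
Tool frame: the origin (TCP) lies midway between the tips of the shut fingers; the grasp point (between the pads) lies 19 mm behind it; z points along the fingers, y is the line along which they close (so a half turn about z gives the same grasp; the last joint's range is limited). The gripper opens to 85 mm and grips with 20 to 120 N. Pads are 22 mm wide; open, the fingers measure 114 mm over their backs; the gripper's body (76 mm by 85 mm) begins 54 mm behind the grasp point. The pads swing forward as they close: fully open they stand 13 mm farther back than shut.
Start: joints at [1.138, 0.213, -0.034, 1.323, 0, 1.571], TCP at [0.21, 0.454, 0.192] pointing down, gripper open.
Joint ranges: [-2.98, 2.98], [-0.74, 1.72], [-1.14, 1.35], [-2.1, 2.04], [-1.57, 1.44], [-3.14, 3.14]. Speed limits (rad/s): [1.89, 1.89, 2.39, 2.57, 3.14, 3.14].

INTERFACE

Orientations are given as a unit quaternion [x, y, z, w].
In Python, from bench import * gives the robot as it stands. The module is installed in compiled form; this text tells all that it offers.
- The arm moves only by the tool apply_moves, never from a script. Its arguments are lists of equal length, an entry for each row: "delta_pos": the shift along the world's x, y, z in mm, a list of three; "roll": the turn about the world's z in rad. In form: {"delta_pos": [[x, y, z], ...], "roll": [roll, ...]}. A call has 1 to 10 rows; each row shifts and turns the commanded pose from where the row before left it; what a row does not reach is not made up. A row lasts 1/12 s, in which the tool goes at most 41.7 mm and 7.16 degrees, less where a joint would pass 70% of its speed; a pose out of reach is approached as far as the arm can. A call is refused whole if a number of a shift passes 41.7 or a number of a turn 0.125, either way. A call with a gripper value outside its range is refused whole. "claw" is the finger opening in mm, from 0 to 85.4, set as the call begins (left out, the last holds). The fingers move at their own pace and stop on an object; "newtons" is the grip in N (left out, the last holds). Time passes only in rows, so rows that do not move let the fingers close. It gives the time, the measured TCP pose, the force, the opening and the grip force at its end, in the units of the state.
- state(): the state, without advancing time (a new reading comes with each control period).
- capture(name): name is "scene" or "top" or "wrist"; returns the picture (420x560x3 uint8, blue, green, red); there is no depth.
- calibration(name): a dict with "mtx" (3x3 intrinsics, pixels), "origin" and "rotation" of the camera in the world. Camera axes: x right, y up, looking along -z (the intrinsics and any distortion apply to the point x, -y, -z); pixel columns grow to the right and rows downward; lengths in m; the calibration is good to about 2 mm. A picture is of the moment at which its call begins: read the wrist's pose just before it. calibration takes no time and is no camera call; for the wrist camera it gives the pose at the moment of the call.
- job_done(): hands the job in; it is judged then, once.
The state is a dict: "time": time; "joint_pos": joint angles; "joint_vel": joint speeds; "tau": joint torques, N m; "ee_pos": TCP position; "tool_rot": TCP orientation; "force": force on the tool from outside, world axes, zero at the start; "moment": the same for the moment, N m; "opening": finger opening in m; "grasp_force": force on a finger pad.
Only numpy, scipy, OpenCV 4.12 (cv2) and the standard library are available. Lean on these libraries where they do the work, as an engineer would, in place of code of your own. Each camera call takes 0.05 s, during which the arm holds its last target. There are 200 camera calls.

## Working session

There is one attempt and no reset: what is moved stays moved. The work goes in short steps, Python scripts to look and compute and a tool call to move; the robot and the scene stay as the last step left them, time stands still between calls to the robot, and variables do not carry over. Pictures are saved under pics/ and viewed, at most 14 in all, crops included, and the job is handed in when it is done.

Besides the shell and the picture viewer there is one more tool, called after "Request:" as a command line: name --pt "numbers of a row" for each row, then --argument value for the rest. apply_moves: Moves the arm, as the interface text tells. Its arguments: {"type":"object","properties":{"delta_pos":{"type":"array","items":{"type":"array","items":{"type":"number"}}},"roll":{"type":"array","items":{"type":"number"}},"claw":{"type":"number"},"newtons":{"type":"number"}},"required":["delta_pos","roll"]}

```bash
mkdir -p pics
python3 - <<'E'
from bench import *
import cv2
print(state())
for n in("top","scene"):
    c=calibration(n);print(n,c)
    cv2.imwrite(f"pics/{n}0.png",capture(n))
E
```

```text
{'time': 0.0, 'joint_pos': array([ 1.13801553e+00,  2.13391378e-01, -3.50558378e-02,  1.32349001e+00,
        2.02289837e-06,  1.57081027e+00]), 'joint_vel': array([ 0.00124368,  0.00116406, -0.00017764, -0.00011313,  0.00079733,
        0.00229474]), 'tau': array([-9.69666908e-04, -6.86163139e+01,  4.87116587e+01,  1.75732834e-02,
       -6.16256307e-05, -8.91148915e-06]), 'ee_pos': array([0.20953811, 0.45355623, 0.19149988]), 'tool_rot': array([ 2.14712383e-01,  9.76677156e-01, -5.56930755e-04, -1.23462929e-04]), 'force': array([ 0.32741901, -0.20351956,  0.01735025]), 'moment': array([-0.00381798,  0.04591171,  0.02336537]), 'grasp_force': 0.0, 'opening': 0.0852373585030256}
top {'mtx': array([[543.55517974,   0.        , 276.68365045],
       [  0.        , 543.55517974, 209.23609567],
       [  0.        ,   0.        ,   1.        ]]), 'origin': array([0.32381647, 0.01917526, 1.57564458]), 'rotation': array([ 0.0565062 , -0.04462877, -0.70296   ,  0.70757512])}
scene {'mtx': array([[425.64345494,   0.        , 277.28460962],
       [  0.        , 425.64345494, 220.92915619],
       [  0.        ,   0.        ,   1.        ]]), 'origin': array([ 0.04420217, -0.663025  ,  0.63768866]), 'rotation': array([ 0.43901516, -0.13882612, -0.28428895,  0.84093567])}
```

View pics/top0.png

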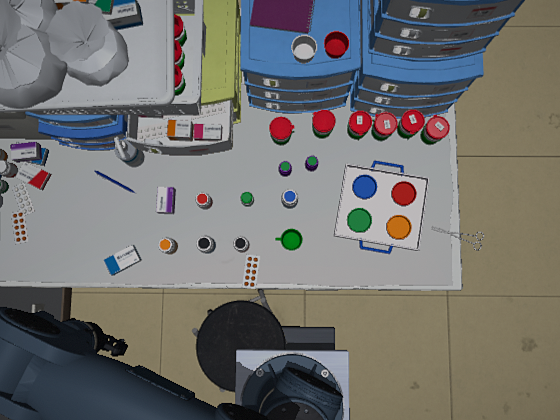

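View pics/scene0.png

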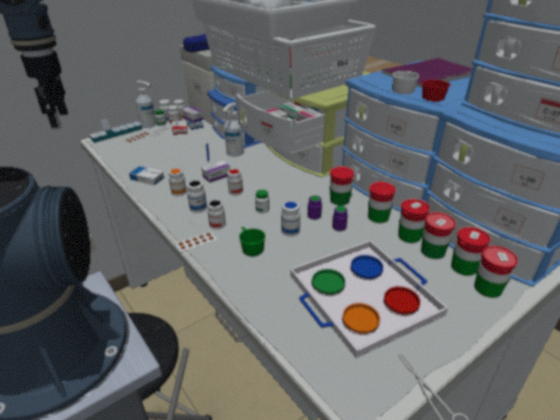

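Top view: red dot (203,200), green (247,199), blue (289,198), orange (167,245), black dots (205,244) and (241,244). Dishes: blue (365,187), red (404,193), green (359,220), orange (399,227). Two purple look-alikes stand near (285,168) and (312,163). The scene view agrees.

```bash
cat > h.py <<'E'
from bench import *
import cv2, numpy as np
from scipy.spatial.transform import Rotation as R
def ray(c,u,v,z):
    K=c["mtx"]; d=R.from_quat(c["rotation"]).apply([(u-K[0,2])/K[0,0],-(v-K[1,2])/K[1,1],-1])
    o=np.array(c["origin"]); return (o+d*(z-o[2])/d[2])[:2]
def pix(c,p):
    q=R.from_quat(c["rotation"]).inv().apply(np.array(p)-c["origin"]); K=c["mtx"]
    return K[0,0]*q[0]/-q[2]+K[0,2], K[1,1]*-q[1]/-q[2]+K[1,2]
RNG={"red":[(0,8),(172,180)],"orange":[(9,22)],"green":[(45,80)],"blue":[(98,122)]}
def blob(img,col,uv,r):
    """centroid/area of the colour blob nearest uv within r pixels"""
    hsv=cv2.cvtColor(img,cv2.COLOR_BGR2HSV)
    if col=="black": m=cv2.inRange(hsv,(0,0,0),(180,255,70))
    else: m=sum(cv2.inRange(hsv,(a,110,60),(b,255,255)) for a,b in RNG[col])
    n,_,st,ce=cv2.connectedComponentsWithStats(m)
    k=[i for i in range(1,n) if st[i,4]>15 and np.hypot(*(ce[i]-uv))<r]
    if not k: return None
    i=max(k,key=lambda i:st[i,4]); return ce[i],st[i,4]
H={"red":.066,"blue":.078,"orange":.070,"green":.056}
E
python3 - <<'E'
from h import *
c=calibration("top"); im=capture("top")
P={"red":(203,200),"green":(247,199),"blue":(289,198),"orange":(167,245)}
D={"blue":(365,187),"red":(404,193),"green":(359,220),"orange":(399,227)}
for k in P:
    b=blob(im,k,P[k],8); print(k,b, ray(c,*b[0],H[k]).round(4))
for u in((205,244),(241,244)):
    b=blob(im,"black",u,8); print("black",b,ray(c,*b[0],.072).round(4))
for k in D:
    b=blob(im,k,D[k],12); print("dish",k,b,ray(c,*b[0],.012).round(4))
for n,u,z in(("cup",(290,239),.04),("carton",(166,200),.03),("purp",(285,168),.056),("purp",(312,163),.056)):print(n,ray(c,*u,z).round(3))
E
```

```text
red (array([201.64556962, 198.18987342]), np.int32(79)) [0.5717 0.2574]
green (array([246.24271845, 197.12621359]), np.int32(103)) [0.577  0.1323]
blue (array([289.34065934, 195.79120879]), np.int32(91)) [0.5777 0.0102]
orange (array([164.5       , 244.20930233]), np.int32(86)) [0.4408 0.3568]
black (array([203.58426966, 242.65168539]), np.int32(89)) [0.4456 0.2476]
black (array([239.96      , 242.66666667]), np.int32(75)) [0.4463 0.1465]
dish blue (array([364.37831858, 186.28097345]), np.int32(452)) [ 0.6181 -0.2089]
dish red (array([403.46170678, 192.99343545]), np.int32(457)) [ 0.5988 -0.322 ]
dish green (array([358.80361174, 219.85327314]), np.int32(443)) [ 0.5194 -0.1913]
dish orange (array([398.68008475, 226.59322034]), np.int32(472)) [ 0.5005 -0.3058]
cup [0.46  0.008]
carton [0.572 0.366]
purp [0.662 0.023]
purp [ 0.677 -0.054]
```

Request:
apply_moves --pt "23 -10 0" --pt "23 -10 0" --pt "23 -10 0" --pt "23 -10 0" --pt "23 -10 0" --pt "23 -10 0" --pt "23 -10 0" --pt "23 -10 0" --pt "23 -10 0" --pt "24 -7 0" --roll '[0,0,0,0,0,0,0,0,0,0]' --claw 85 --newtons 30

```text
time: 0.98
ee_pos: [0.4416, 0.3558, 0.1919]
tool_rot: [0.215, 0.977, -0.0, -0.0]
force: [0.2, 0.7, 0.1]
opening: 0.0849
grasp_force: 0.0
```

Request:
apply_moves --pt "0 0 -20" --pt "0 0 -20" --pt "0 0 -20" --pt "0 0 0" --pt "0 0 0" --roll '[0,0,0,0,0]'

```text
time: 1.4
ee_pos: [0.4401, 0.3564, 0.1316]
tool_rot: [0.215, 0.977, -0.001, -0.001]
force: [-0.2, 0.6, 0.8]
opening: 0.0849
grasp_force: 0.0
```

Tracks well. One wrist picture to confirm the alignment and check the top-camera measure.

Run:
```python
from h import *
c=calibration("wrist"); im=capture("wrist"); cv2.imwrite("pics/w1.png",im)
uv=pix(c,[.4408,.3568,.070]); print(uv); b=blob(im,"orange",uv,60); print(b, b and ray(c,*b[0],.07))
```

```text
(np.float64(281.8497793863876), np.float64(207.51079994613434))
(array([281.67006803, 207.6893424 ]), np.int32(882)) [0.44088199 0.35659014]
```

View pics/w1.png

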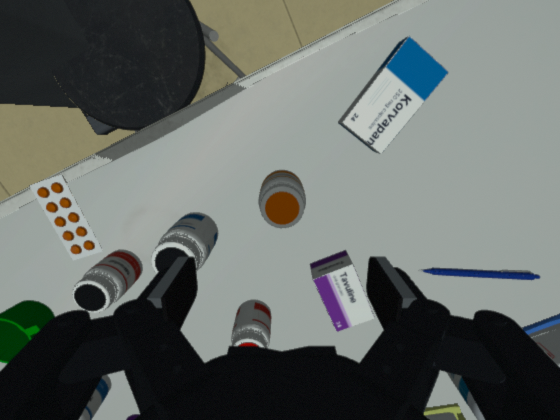

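The wrist picture shows the orange dot at (282,208), agreeing with the top-camera measurement to 0.3 mm. The black-dot pair stands to the left at (92,295) and (180,255), and red is at (250,340). Descending.

Request:
apply_moves --pt "0 0 -20" --pt "0 0 -20" --pt "0 0 -20" --pt "0 0 -20" --pt "0 0 -20" --pt "0 0 -10" --pt "0 0 0" --roll '[0,0,0,0,0,0,0]'

```text
time: 2.03
ee_pos: [0.4402, 0.3566, 0.0212]
tool_rot: [0.215, 0.977, -0.001, -0.001]
force: [-0.2, 0.3, -0.7]
opening: 0.0849
grasp_force: 0.0
```

Request:
apply_moves --pt "0 0 0" --pt "0 0 0" --pt "0 0 0" --pt "0 0 0" --pt "0 0 0" --pt "0 0 0" --pt "0 0 0" --pt "0 0 0" --roll '[0,0,0,0,0,0,0,0]' --claw 30 --newtons 30

```text
time: 2.7
ee_pos: [0.4414, 0.3573, 0.0232]
tool_rot: [0.215, 0.977, 0.001, 0.001]
force: [-1.0, -2.1, 8.1]
opening: 0.0359
grasp_force: 29.1
```

The opening of 36 mm is less than the 45 mm body, so I'm looking before going on.

Run:
```python
from h import *
s=state();print(s["opening"],s["grasp_force"],s["force"],s["ee_pos"])
w=capture("wrist"); sc=capture("scene")
u,v=map(int,pix(calibration("scene"),[.44,.357,.04])); print(u,v)
v0=max(v-60,0);u0=max(u-60,0)
cr=cv2.resize(sc[v0:v0+120,u0:u0+120],(400,400),interpolation=cv2.INTER_CUBIC)
wr=cv2.resize(w,(400,300)); wr=cv2.copyMakeBorder(wr,0,100,0,0,cv2.BORDER_CONSTANT)
cv2.imwrite("pics/g1.png",np.hstack([cr,wr]))
```

```text
0.035911388938930054 29.1372571606189 [-1.02203633 -2.06751094  8.14513881] [0.44143121 0.35734317 0.02322454]
176 180
```

View pics/g1.png

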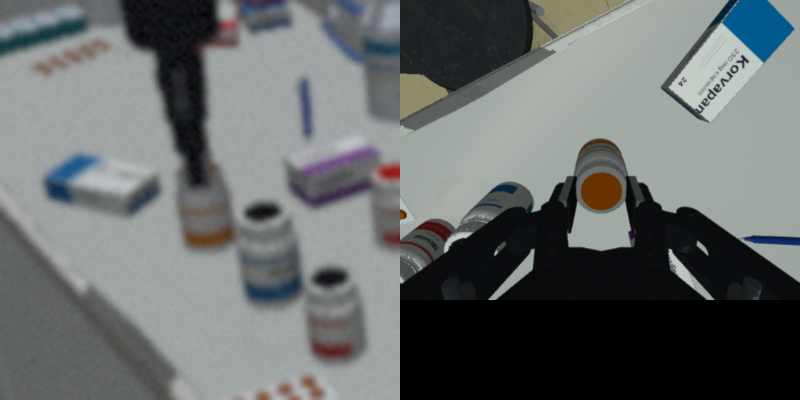

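Run:
```python
from h import *
c=calibration("wrist"); s=state(); print(c["origin"], s["ee_pos"])
for z in(0,.02,.03,.04,.05,.06,.07): print(z,[round(float(x)) for x in pix(c,[.4414,.3573,z])])
w=cv2.imread("pics/g1.png"); w=capture("wrist"); print(blob(w,"orange",pix(c,[.441,.357,.07]),60))
cv2.imwrite("pics/g2.png",cv2.resize(w[180:330,180:380],(800,600),interpolation=cv2.INTER_CUBIC))
```

```text
[0.37470895 0.38832796 0.20433535] [0.44141121 0.35734293 0.02322099]
0 [281, 222]
0.02 [281, 232]
0.03 [281, 238]
0.04 [281, 244]
0.05 [281, 251]
0.06 [281, 259]
0.07 [281, 268]
(array([281.51619601, 267.50539867]), np.int32(2408))
```

View pics/g2.png

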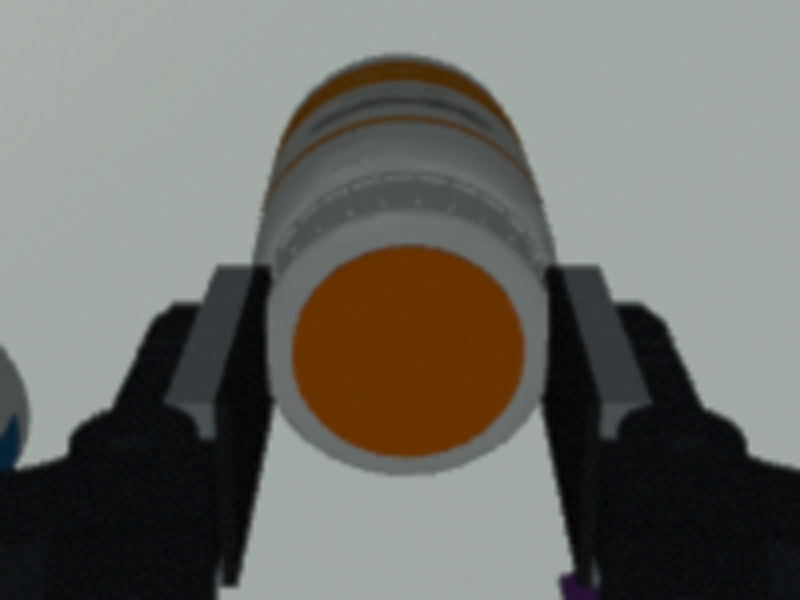

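Run:
```python
from h import *
c=calibration("scene"); 
for z in(.02,.03,.04,.05,.06,.07): print(z,[round(float(x),1) for x in pix(c,[.432,.336,z])])
c=calibration("wrist"); n=np.array([-.905,.425])*.011
for z in(.02,.03,.04,.05,.06,.07):
  r=[]
  for s in(-1,1):
    p=np.array([.4414,.3573])+n+s*.018*np.array([.42,.907]); r.append([round(float(x)) for x in pix(c,[*p,z])])
  print(z,r)
```

```text
0.02 [178.4, 190.6]
0.03 [177.8, 187.5]
0.04 [177.3, 184.4]
0.05 [176.8, 181.3]
0.06 [176.2, 178.2]
0.07 [175.6, 175.0]
0.02 [[254, 216], [308, 217]]
0.03 [[252, 222], [309, 222]]
0.04 [[251, 227], [311, 227]]
0.05 [[249, 233], [312, 233]]
0.06 [[247, 240], [314, 241]]
0.07 [[245, 248], [317, 249]]
```

The tips are visibly at z≈0.065 m in both views (wrist (247,246)/(317,246), scene (176,175)). That is about 42 mm above the reported TCP, and the pads hold only the cap. I'll open and go lower, watching the force.

Request:
apply_moves --pt "0 0 0" --pt "0 0 0" --pt "0 0 0" --pt "0 0 0" --pt "0 0 0" --pt "0 0 0" --roll '[0,0,0,0,0,0]' --claw 85

```text
time: 3.35
ee_pos: [0.4407, 0.3569, 0.022]
tool_rot: [0.215, 0.977, -0.0, -0.0]
force: [-0.5, 0.8, 0.3]
opening: 0.085
grasp_force: 0.0
```

Request:
apply_moves --pt "0 0 -5" --pt "0 0 -5" --pt "0 0 -5" --pt "0 0 -5" --pt "0 0 0" --roll '[0,0,0,0,0]'

```text
time: 3.77
ee_pos: [0.44, 0.3563, 0.0006]
tool_rot: [0.215, 0.977, -0.001, -0.001]
force: [-0.4, -0.1, -0.1]
opening: 0.0851
grasp_force: 0.0
```

Run:
```python
from h import *
s=state();print(s["opening"],s["force"],s["ee_pos"])
w=capture("wrist"); sc=capture("scene"); c=calibration("wrist")
b=blob(w,"orange",pix(c,[.441,.357,.07]),60); print(b,ray(c,*b[0],.07))
wr=cv2.resize(w,(560,420)); cr=cv2.resize(sc[140:220,136:216],(240,420),interpolation=cv2.INTER_CUBIC)
cv2.imwrite("pics/g3.png",np.hstack([wr,cr]))
p=np.array([.4402,.3566])
n=np.array([-.905,.425])*.011
for z in(.0,.02,.04,.06):
    print(z,[[round(float(x)) for x in pix(c,[*(p+n+k*.0425*np.array([.42,.907])),z])] for k in(-1,1)])
```

```text
0.08511869253913881 [-0.35652138 -0.13564422 -0.09248773] [0.4400227  0.35632546 0.00057976]
(array([281.33957553, 293.86485643]), np.int32(3204)) [0.44164602 0.35669441]
0.0 [[216, 217], [345, 217]]
0.02 [[209, 228], [352, 228]]
0.04 [[200, 241], [360, 241]]
0.06 [[189, 258], [372, 259]]
```

View pics/g3.png

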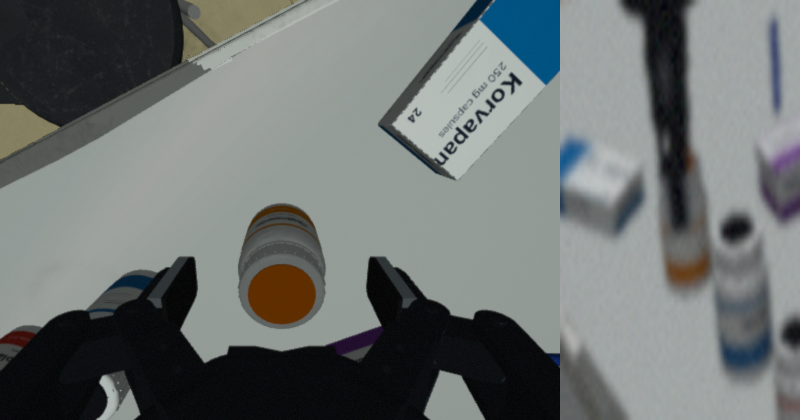

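The open tips show at (192,258)/(369,258), which puts them at z≈0.058 with a reported TCP of 0. Going 22 mm lower to reach the body.

Request:
apply_moves --pt "0 0 -5" --pt "0 0 -5" --pt "0 0 -5" --pt "0 0 -5" --pt "0 0 -2" --pt "0 0 0" --roll '[0,0,0,0,0,0]'

```text
time: 4.37
ee_pos: [0.4403, 0.3566, -0.0207]
tool_rot: [0.215, 0.977, -0.0, -0.0]
force: [-0.0, -0.7, 0.1]
opening: 0.0848
grasp_force: 0.0
```

Request:
apply_moves --pt "0 0 0" --pt "0 0 0" --pt "0 0 0" --pt "0 0 0" --pt "0 0 0" --pt "0 0 0" --pt "0 0 0" --pt "0 0 0" --roll '[0,0,0,0,0,0,0,0]' --claw 36 --newtons 30

```text
time: 5.03
ee_pos: [0.4409, 0.357, -0.0196]
tool_rot: [0.215, 0.977, 0.0, 0.0]
force: [-1.0, -1.1, 5.5]
opening: 0.0443
grasp_force: 30.6
```

Now gripping the body (44 mm). Lifting.

Request:
apply_moves --pt "0 0 5" --pt "0 0 10" --pt "0 0 18" --pt "0 0 20" --pt "0 0 20" --pt "0 0 20" --pt "0 0 20" --pt "0 0 20" --pt "0 0 12" --pt "0 0 5" --roll '[0,0,0,0,0,0,0,0,0,0]'

```text
time: 5.87
ee_pos: [0.4415, 0.3575, 0.1329]
tool_rot: [0.215, 0.977, 0.001, 0.001]
force: [0.4, -0.6, -0.2]
opening: 0.044
grasp_force: 30.8
```

Request:
apply_moves --pt "1 -10 0" --pt "2 -20 0" --pt "3 -33 0" --pt "3 -33 0" --pt "3 -33 0" --pt "3 -33 0" --pt "3 -33 0" --pt "3 -33 0" --pt "3 -33 0" --pt "3 -33 0" --roll '[0,0,0,0,0,0,0,0,0,0]'

```text
time: 6.7
ee_pos: [0.4667, 0.0607, 0.1293]
tool_rot: [0.215, 0.977, -0.0, -0.0]
force: [-0.1, 0.1, -0.9]
opening: 0.0438
grasp_force: 30.8
```

Request:
apply_moves --pt "3 -33 0" --pt "3 -33 0" --pt "3 -33 0" --pt "3 -33 0" --pt "3 -33 0" --pt "3 -33 0" --pt "3 -33 0" --pt "3 -33 0" --pt "3 -33 0" --pt "2 -20 0" --roll '[0,0,0,0,0,0,0,0,0,0]'

```text
time: 7.53
ee_pos: [0.4954, -0.2572, 0.129]
tool_rot: [0.216, 0.976, -0.0, -0.001]
force: [0.8, -1.3, -0.1]
opening: 0.0436
grasp_force: 30.8
```

Request:
apply_moves --pt "3 -25 0" --pt "2 -20 0" --pt "0 -6 0" --pt "0 0 0" --pt "0 0 -15" --pt "0 0 -25" --pt "0 0 -25" --pt "0 0 -20" --pt "0 0 -10" --pt "0 0 0" --roll '[0,0,0,0,0,0,0,0,0,0]'

```text
time: 8.37
ee_pos: [0.5, -0.3034, 0.0329]
tool_rot: [0.214, 0.977, 0.001, -0.002]
force: [0.1, 0.5, -0.3]
opening: 0.044
grasp_force: 30.8
```

Run:
```python
from h import *
s=state();print(s["opening"],s["force"],s["ee_pos"])
c=calibration("wrist"); w=capture("wrist"); sc=capture("scene")
b=blob(w,"orange",pix(c,[*s["ee_pos"][:2],s["ee_pos"][2]+.09]),25); print(b,ray(c,*b[0],s["ee_pos"][2]+.0896))
cv2.imwrite("pics/p1.png",np.hstack([cv2.resize(w,(440,330)),cv2.resize(sc[220:370,270:430],(352,330),interpolation=cv2.INTER_CUBIC)]))
```

```text
0.044049665338066125 [ 0.1148753   0.46624593 -0.31260132] [ 0.50004662 -0.30337335  0.03290139]
(array([281.85601427, 320.96330275]), np.int32(3924)) [ 0.49935107 -0.30240787]
```

View pics/p1.png

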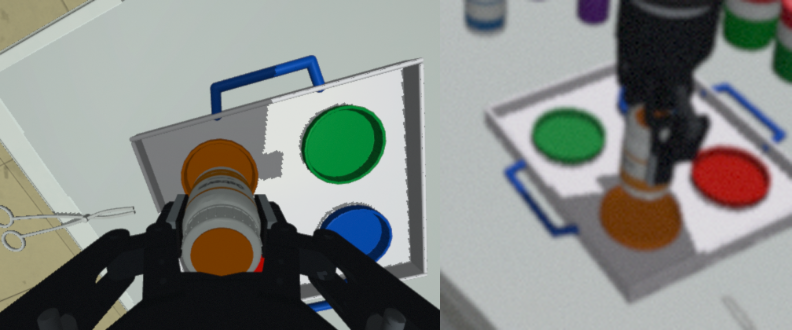

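The bottle hangs upright just over the orange dish: dish at (219,170) in the left half, cap dot at (222,252). Lowering.

Request:
apply_moves --pt "0 -2 -15" --pt "0 0 -15" --pt "0 0 -8" --pt "0 0 -4" --pt "0 0 -1" --pt "0 0 0" --pt "0 0 0" --roll '[0,0,0,0,0,0,0]'

```text
time: 9.05
ee_pos: [0.5022, -0.3074, -0.0071]
tool_rot: [0.215, 0.977, -0.0, 0.001]
force: [0.9, -0.2, -1.2]
opening: 0.0439
grasp_force: 30.8
```

Request:
apply_moves --pt "0 0 -1" --pt "0 0 0" --pt "0 0 -1" --pt "0 0 0" --pt "0 0 0" --roll '[0,0,0,0,0]'

```text
time: 9.47
ee_pos: [0.5017, -0.3071, -0.01]
tool_rot: [0.215, 0.977, 0.0, -0.0]
force: [0.2, 0.5, 0.3]
opening: 0.0441
grasp_force: 30.8
```

Request:
apply_moves --pt "0 0 -1" --pt "0 0 0" --pt "0 0 -1" --pt "0 0 0" --pt "0 0 0" --roll '[0,0,0,0,0]'

```text
time: 9.88
ee_pos: [0.5017, -0.3071, -0.0121]
tool_rot: [0.215, 0.977, 0.0, -0.0]
force: [0.1, 0.1, -0.9]
opening: 0.0436
grasp_force: 30.8
```

Request:
apply_moves --pt "0 0 -1" --pt "0 0 0" --pt "0 0 0" --roll '[0,0,0]'

```text
time: 10.13
ee_pos: [0.5019, -0.3072, -0.0126]
tool_rot: [0.215, 0.977, -0.0, 0.0]
force: [-2.1, 0.9, 6.1]
opening: 0.0435
grasp_force: 31.5
```

Contact (6 N) exactly at the predicted height. Releasing.

Request:
apply_moves --pt "0 0 0" --pt "0 0 0" --pt "0 0 0" --pt "0 0 0" --pt "0 0 0" --pt "0 0 5" --pt "0 0 15" --pt "0 0 25" --pt "0 0 30" --pt "0 0 30" --roll '[0,0,0,0,0,0,0,0,0,0]' --claw 68

```text
time: 10.97
ee_pos: [0.5013, -0.3068, 0.0933]
tool_rot: [0.215, 0.977, 0.0, -0.0]
force: [0.9, -0.3, -0.3]
opening: 0.0676
grasp_force: 0.0
```

Request:
apply_moves --pt "0 0 20" --pt "0 0 15" --pt "0 0 0" --roll '[0,0,0]' --claw 85

```text
time: 11.22
ee_pos: [0.5031, -0.308, 0.1308]
tool_rot: [0.215, 0.977, -0.001, 0.002]
force: [0.6, -0.3, -0.2]
opening: 0.0848
grasp_force: 0.0
```

Run:
```python
from h import *
c=calibration("top"); im=capture("top"); cw=calibration("wrist"); w=capture("wrist"); print(state()["ee_pos"])
b=blob(w,"orange",pix(cw,[.502,-.307,.077]),25); print(b,ray(cw,*b[0],.077))
cv2.imwrite("pics/p2.png",w)
```

```text
[ 0.50195261 -0.30725801  0.12730857]
(array([281.5460251 , 209.43200837]), np.int32(956)) [ 0.50223152 -0.30693104]
```

View pics/p2.png

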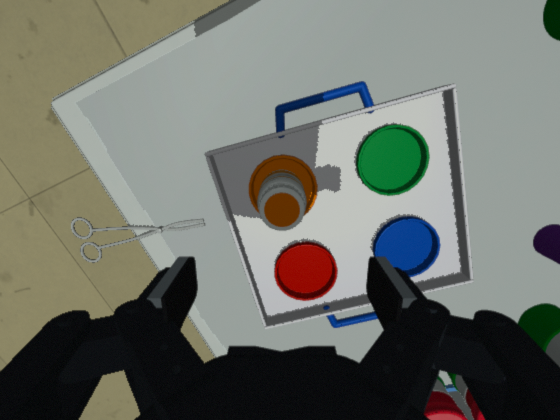

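The orange bottle stands upright in its dish, cap dot at (281,209). The green (393,158), blue (407,245) and red (306,270) dishes are clear. Next is blue.

Request:
apply_moves --pt "3 12 0" --pt "6 25 0" --pt "7 31 0" --pt "7 31 0" --pt "7 31 0" --pt "7 31 0" --pt "7 31 0" --pt "7 31 0" --pt "7 31 0" --pt "7 31 0" --roll '[0,0,0,0,0,0,0,0,0,0]'

```text
time: 12.15
ee_pos: [0.5659, -0.0199, 0.1259]
tool_rot: [0.215, 0.977, -0.0, -0.001]
force: [-0.2, 0.3, -0.1]
opening: 0.085
grasp_force: 0.0
```

Request:
apply_moves --pt "7 22 0" --pt "4 10 0" --pt "0 0 -20" --pt "0 0 -20" --pt "0 0 0" --pt "0 0 0" --roll '[0,0,0,0,0,0]'

```text
time: 12.65
ee_pos: [0.5764, 0.0097, 0.086]
tool_rot: [0.215, 0.977, -0.0, -0.001]
force: [0.5, -0.6, 0.1]
opening: 0.0847
grasp_force: 0.0
```

```bash
cat > look.py <<'E'
import sys
from h import *
col,x,y,z=sys.argv[1],*map(float,sys.argv[2:5])
s=state(); c=calibration("wrist"); w=capture("wrist"); b=blob(w,col,pix(c,[x,y,z]),40)
p=ray(c,*b[0],z); print(s["ee_pos"],b,p,"delta mm",((p-s["ee_pos"][:2])*1000).round(1)); cv2.imwrite("pics/last.png",w)
E
python3 look.py blue .5777 .0102 .078
```

```text
[0.57635293 0.00972516 0.08600666] (array([282.33835079, 230.81151832]), np.int32(1528)) [0.57780989 0.01025622] delta mm [1.5 0.5]
```

Request:
apply_moves --pt "1 1 -15" --pt "0 0 -20" --pt "0 0 -20" --pt "0 0 -20" --pt "0 0 -15" --pt "0 0 -9" --pt "0 0 -5" --pt "0 0 0" --pt "0 0 0" --roll '[0,0,0,0,0,0,0,0,0]'

```text
time: 13.45
ee_pos: [0.5793, 0.0108, -0.0161]
tool_rot: [0.215, 0.977, 0.0, 0.001]
force: [-0.4, -0.1, -0.2]
opening: 0.0847
grasp_force: 0.0
```

Request:
apply_moves --pt "0 0 0" --pt "0 0 0" --pt "0 0 0" --pt "0 0 0" --pt "0 0 0" --pt "0 0 0" --pt "0 0 0" --pt "0 0 0" --roll '[0,0,0,0,0,0,0,0]' --claw 38 --newtons 30

```text
time: 14.12
ee_pos: [0.5792, 0.0109, -0.0162]
tool_rot: [0.215, 0.977, 0.0, 0.001]
force: [-2.0, 0.7, 7.5]
opening: 0.0465
grasp_force: 30.4
```

Request:
apply_moves --pt "0 0 5" --pt "0 0 10" --pt "0 0 18" --pt "0 0 20" --pt "0 0 20" --pt "0 0 20" --pt "0 0 20" --pt "0 0 20" --pt "0 0 12" --pt "0 0 5" --roll '[0,0,0,0,0,0,0,0,0,0]'

```text
time: 14.95
ee_pos: [0.5797, 0.0109, 0.136]
tool_rot: [0.215, 0.977, 0.0, 0.002]
force: [0.3, 0.9, -0.9]
opening: 0.0468
grasp_force: 31.0
```

Request:
apply_moves --pt "2 -12 0" --pt "4 -25 0" --pt "6 -31 0" --pt "6 -31 0" --pt "6 -31 0" --pt "6 -31 0" --pt "5 -31 0" --pt "3 -20 0" --pt "1 -8 0" --pt "0 0 0" --roll '[0,0,0,0,0,0,0,0,0,0]'

```text
time: 15.78
ee_pos: [0.6171, -0.2112, 0.1319]
tool_rot: [0.216, 0.976, -0.0, -0.001]
force: [0.3, 0.6, -1.0]
opening: 0.0464
grasp_force: 31.0
```

Request:
apply_moves --pt "0 0 -15" --pt "0 0 -25" --pt "0 0 -30" --pt "0 0 -25" --pt "0 0 -15" --pt "0 0 0" --pt "0 0 0" --roll '[0,0,0,0,0,0,0]'

```text
time: 16.37
ee_pos: [0.6171, -0.208, 0.0228]
tool_rot: [0.214, 0.977, 0.0, -0.001]
force: [-0.2, -0.1, 0.9]
opening: 0.0464
grasp_force: 31.1
```

Over the dish. Down 29 mm to just above contact, then slow steps.

Request:
apply_moves --pt "1 -1 -12" --pt "0 0 -10" --pt "0 0 -5" --pt "0 0 -2" --pt "0 0 0" --pt "0 0 0" --roll '[0,0,0,0,0,0]'

```text
time: 16.87
ee_pos: [0.6188, -0.2102, -0.0058]
tool_rot: [0.215, 0.977, -0.0, 0.0]
force: [-0.3, -0.6, -0.3]
opening: 0.0469
grasp_force: 31.1
```

Request:
apply_moves --pt "0 0 -1" --pt "0 0 0" --pt "0 0 -1" --pt "0 0 0" --pt "0 0 0" --roll '[0,0,0,0,0]'

```text
time: 17.28
ee_pos: [0.6187, -0.2101, -0.008]
tool_rot: [0.215, 0.977, 0.0, 0.0]
force: [-0.0, -0.1, -1.1]
opening: 0.0464
grasp_force: 31.1
```

Request:
apply_moves --pt "0 0 -1" --pt "0 0 0" --pt "0 0 0" --roll '[0,0,0]'

```text
time: 17.53
ee_pos: [0.6187, -0.2101, -0.009]
tool_rot: [0.215, 0.977, 0.0, -0.0]
force: [0.4, 1.0, -0.6]
opening: 0.0465
grasp_force: 31.1
```

Request:
apply_moves --pt "0 0 -0.5" --pt "0 0 0" --pt "0 0 0" --roll '[0,0,0]'

```text
time: 17.78
ee_pos: [0.6188, -0.2101, -0.0091]
tool_rot: [0.215, 0.977, -0.0, 0.0]
force: [-2.9, 0.7, 6.3]
opening: 0.0469
grasp_force: 31.6
```

Contact. Release, rise, move to green.

Request:
apply_moves --pt "0 0 0" --pt "0 0 0" --pt "0 0 0" --pt "0 0 0" --pt "0 0 0" --pt "0 0 5" --pt "0 0 15" --pt "0 0 25" --pt "0 0 30" --pt "0 0 30" --roll '[0,0,0,0,0,0,0,0,0,0]' --claw 68

```text
time: 18.62
ee_pos: [0.6182, -0.21, 0.0968]
tool_rot: [0.215, 0.977, 0.0, -0.0]
force: [-0.2, -0.1, 0.1]
opening: 0.0684
grasp_force: 0.0
```

Request:
apply_moves --pt "0 0 25" --pt "0 0 10" --pt "-1 10 0" --pt "-3 25 0" --pt "-4 32 0" --pt "-4 32 0" --pt "-4 32 0" --pt "-4 32 0" --pt "-4 32 0" --pt "-4 32 0" --roll '[0,0,0,0,0,0,0,0,0,0]' --claw 85

```text
time: 19.45
ee_pos: [0.5893, 0.0188, 0.1292]
tool_rot: [0.215, 0.977, -0.0, -0.001]
force: [0.7, -0.5, 0.2]
opening: 0.0851
grasp_force: 0.0
```

Request:
apply_moves --pt "-4 32 0" --pt "-4 32 0" --pt "-4 32 0" --pt "-2 14 0" --pt "0 5 -20" --pt "0 0 -25" --pt "0 0 -15" --pt "0 0 0" --pt "0 0 0" --roll '[0,0,0,0,0,0,0,0,0]'

```text
time: 20.2
ee_pos: [0.5756, 0.1317, 0.0696]
tool_rot: [0.215, 0.977, -0.001, -0.001]
force: [0.7, 0.0, 0.3]
opening: 0.0851
grasp_force: 0.0
```

```bash
python3 look.py green .577 .1323 .056
```

```text
Traceback (most recent call last):
  File "look.py", line 5, in <module>
    p=ray(c,*b[0],z); print(s["ee_pos"],b,p,"delta mm",((p-s["ee_pos"][:2])*1000).round(1)); cv2.imwrite("pics/last.png",w)
             ~^^^
TypeError: 'NoneType' object is not subscriptable
```

Run:
```python
from h import *
c=calibration("wrist");w=capture("wrist");cv2.imwrite("pics/w2.png",w)
u=pix(c,[.577,.1323,.056]);print(u,cv2.cvtColor(w,cv2.COLOR_BGR2HSV)[int(u[1]),int(u[0])-20:int(u[0])+21:5])
```

```text
(np.float64(281.72988069971393), np.float64(226.2230570764911)) [[ 67 147  59]
 [ 70 242  58]
 [ 70 242  57]
 [ 69 246  58]
 [ 70 237  58]
 [ 68 246  56]
 [ 70 233  58]
 [ 69 246  57]
 [ 69 255  57]]
```

View pics/w2.png

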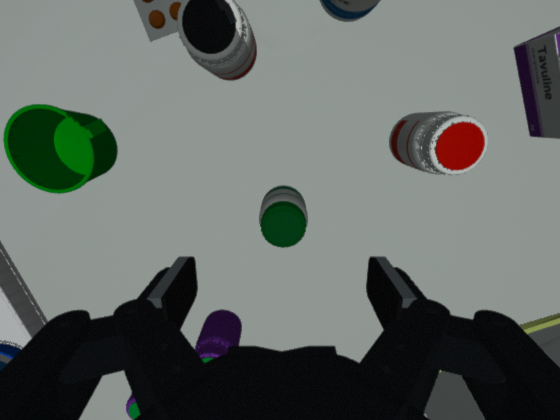

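The picture shows the green cap at (283,224), as predicted; the purple look-alike is well off at (215,335) and red is at (459,146). Descending.

Request:
apply_moves --pt "1 0 -15" --pt "0 0 -20" --pt "0 0 -20" --pt "0 0 -15" --pt "0 0 -10" --pt "0 0 -8" --pt "0 0 -6" --pt "0 0 0" --pt "0 0 0" --roll '[0,0,0,0,0,0,0,0,0]'

```text
time: 21.05
ee_pos: [0.5781, 0.1319, -0.023]
tool_rot: [0.215, 0.977, 0.0, 0.0]
force: [0.7, -0.1, 0.1]
opening: 0.0851
grasp_force: 0.0
```

Request:
apply_moves --pt "0 0 0" --pt "0 0 0" --pt "0 0 0" --pt "0 0 0" --pt "0 0 0" --pt "0 0 0" --pt "0 0 0" --pt "0 0 0" --pt "0 0 0" --roll '[0,0,0,0,0,0,0,0,0]' --claw 28 --newtons 30

```text
time: 21.8
ee_pos: [0.5779, 0.1319, -0.023]
tool_rot: [0.215, 0.977, 0.0, 0.0]
force: [-0.8, -1.1, 6.4]
opening: 0.0366
grasp_force: 29.7
```

Request:
apply_moves --pt "0 0 5" --pt "0 0 10" --pt "0 0 18" --pt "0 0 20" --pt "0 0 20" --pt "0 0 20" --pt "0 0 20" --pt "0 0 20" --pt "0 0 12" --pt "0 0 5" --roll '[0,0,0,0,0,0,0,0,0,0]'

```text
time: 22.63
ee_pos: [0.5787, 0.1321, 0.1295]
tool_rot: [0.215, 0.977, 0.001, 0.002]
force: [1.6, -0.1, -0.8]
opening: 0.0361
grasp_force: 30.4
```

Request:
apply_moves --pt "-2 -12 0" --pt "-4 -23 0" --pt "-6 -32 0" --pt "-6 -32 0" --pt "-6 -32 0" --pt "-6 -32 0" --pt "-6 -32 0" --pt "-6 -32 0" --pt "-6 -32 0" --pt "-6 -32 0" --roll '[0,0,0,0,0,0,0,0,0,0]'

```text
time: 23.47
ee_pos: [0.5222, -0.161, 0.1259]
tool_rot: [0.215, 0.977, -0.0, -0.001]
force: [0.4, 0.2, -1.4]
opening: 0.0362
grasp_force: 30.3
```

Request:
apply_moves --pt "-3 -22 0" --pt "-1 -10 0" --pt "0 0 0" --pt "0 0 -15" --pt "0 0 -25" --pt "0 0 -30" --pt "0 0 -25" --pt "0 0 -15" --pt "0 0 0" --pt "0 0 0" --roll '[0,0,0,0,0,0,0,0,0,0]'

```text
time: 24.3
ee_pos: [0.5191, -0.1901, 0.0162]
tool_rot: [0.214, 0.977, 0.0, -0.001]
force: [1.1, 0.2, -0.1]
opening: 0.0367
grasp_force: 30.3
```

Request:
apply_moves --pt "0 0 -12" --pt "0 0 -10" --pt "0 0 -5" --pt "0 0 -2" --pt "0 0 0" --pt "0 0 0" --roll '[0,0,0,0,0,0]'

```text
time: 24.8
ee_pos: [0.52, -0.1912, -0.012]
tool_rot: [0.215, 0.977, -0.0, 0.0]
force: [-0.3, 0.8, -0.5]
opening: 0.0364
grasp_force: 30.3
```

Request:
apply_moves --pt "0 0 -1" --pt "0 0 0" --pt "0 0 -1" --pt "0 0 0" --pt "0 0 0" --roll '[0,0,0,0,0]'

```text
time: 25.22
ee_pos: [0.5197, -0.1911, -0.0145]
tool_rot: [0.215, 0.977, 0.0, 0.0]
force: [-0.0, 0.8, -1.3]
opening: 0.0361
grasp_force: 30.3
```

Request:
apply_moves --pt "0 0 -0.5" --pt "0 0 0" --pt "0 0 0" --roll '[0,0,0]'

```text
time: 25.47
ee_pos: [0.5197, -0.1911, -0.015]
tool_rot: [0.215, 0.977, 0.0, -0.0]
force: [0.7, 0.1, -0.0]
opening: 0.0365
grasp_force: 30.3
```

Request:
apply_moves --pt "0 0 -0.7" --pt "0 0 0" --pt "0 0 0" --roll '[0,0,0]'

```text
time: 25.72
ee_pos: [0.5197, -0.1911, -0.0158]
tool_rot: [0.215, 0.977, 0.0, -0.0]
force: [-0.3, -0.5, -0.1]
opening: 0.0364
grasp_force: 30.3
```

Request:
apply_moves --pt "0 0 -0.5" --pt "0 0 0" --pt "0 0 0" --roll '[0,0,0]'

```text
time: 25.97
ee_pos: [0.5198, -0.1912, -0.016]
tool_rot: [0.215, 0.977, -0.0, 0.0]
force: [-1.9, 0.4, 5.2]
opening: 0.0363
grasp_force: 30.8
```

Contact. Release, then go to red.

Request:
apply_moves --pt "0 0 0" --pt "0 0 0" --pt "0 0 0" --pt "0 0 0" --pt "0 0 0" --pt "0 0 5" --pt "0 0 15" --pt "0 0 25" --pt "0 0 30" --pt "0 0 30" --roll '[0,0,0,0,0,0,0,0,0,0]' --claw 62

```text
time: 26.8
ee_pos: [0.5192, -0.1909, 0.0902]
tool_rot: [0.215, 0.977, 0.0, -0.0]
force: [1.0, -0.1, 0.0]
opening: 0.0623
grasp_force: 0.0
```

Request:
apply_moves --pt "0 0 30" --pt "0 0 10" --pt "1 10 0" --pt "3 25 0" --pt "4 34 0" --pt "4 34 0" --pt "4 34 0" --pt "4 34 0" --pt "4 34 0" --pt "4 34 0" --roll '[0,0,0,0,0,0,0,0,0,0]' --claw 85

```text
time: 27.63
ee_pos: [0.5468, 0.0501, 0.1277]
tool_rot: [0.215, 0.977, -0.0, -0.001]
force: [0.2, 0.1, -0.4]
opening: 0.0848
grasp_force: 0.0
```

Request:
apply_moves --pt "4 34 0" --pt "4 34 0" --pt "4 34 0" --pt "4 34 0" --pt "4 34 0" --pt "3 25 0" --pt "1 14 0" --pt "0 0 -25" --pt "0 0 -20" --pt "0 0 0" --roll '[0,0,0,0,0,0,0,0,0,0]'

```text
time: 28.47
ee_pos: [0.5689, 0.256, 0.0792]
tool_rot: [0.215, 0.977, -0.002, -0.003]
force: [0.2, -0.7, -1.3]
opening: 0.0852
grasp_force: 0.0
```

```bash
python3 look.py red .5717 .2574 .066; python3 -c "from h import *;print(ray(calibration('wrist'),283,224,.056))" >/dev/null
```

```text
[0.56893768 0.25600991 0.07915653] (array([284.54894283, 228.97807361]), np.int32(1277)) [0.57155853 0.25766846] delta mm [2.6 1.7]
```

Request:
apply_moves --pt "0 0 0" --pt "0 0 -15" --pt "0 0 -20" --pt "0 0 -20" --pt "0 0 -20" --pt "0 0 -15" --pt "0 0 -8" --pt "0 0 -4" --pt "0 0 0" --pt "0 0 0" --roll '[0,0,0,0,0,0,0,0,0,0]'

```text
time: 29.35
ee_pos: [0.5724, 0.2571, -0.017]
tool_rot: [0.215, 0.977, 0.0, 0.001]
force: [0.0, 0.6, 0.1]
opening: 0.0849
grasp_force: 0.0
```

Request:
apply_moves --pt "0 0 0" --pt "0 0 0" --pt "0 0 0" --pt "0 0 0" --pt "0 0 0" --pt "0 0 0" --pt "0 0 0" --pt "0 0 0" --pt "0 0 0" --roll '[0,0,0,0,0,0,0,0,0]' --claw 33 --newtons 30

```text
time: 30.1
ee_pos: [0.572, 0.257, -0.0175]
tool_rot: [0.215, 0.977, 0.0, 0.0]
force: [-1.7, -0.9, 6.6]
opening: 0.0416
grasp_force: 30.1
```

Request:
apply_moves --pt "0 0 5" --pt "0 0 10" --pt "0 0 18" --pt "0 0 20" --pt "0 0 20" --pt "0 0 20" --pt "0 0 20" --pt "0 0 20" --pt "0 0 12" --pt "0 0 5" --roll '[0,0,0,0,0,0,0,0,0,0]'

```text
time: 30.93
ee_pos: [0.5726, 0.2573, 0.1349]
tool_rot: [0.215, 0.977, 0.001, 0.001]
force: [0.8, -0.7, 0.2]
opening: 0.0417
grasp_force: 30.6
```

Request:
apply_moves --pt "0 -12 0" --pt "1 -24 0" --pt "1 -33 0" --pt "2 -33 0" --pt "1 -33 0" --pt "2 -33 0" --pt "1 -33 0" --pt "2 -33 0" --pt "1 -33 0" --pt "2 -33 0" --roll '[0,0,0,0,0,0,0,0,0,0]'

```text
time: 31.77
ee_pos: [0.5836, -0.0453, 0.1312]
tool_rot: [0.215, 0.977, -0.0, -0.001]
force: [-0.5, 0.3, -1.5]
opening: 0.0414
grasp_force: 30.6
```

Request:
apply_moves --pt "1 -33 0" --pt "2 -33 0" --pt "1 -33 0" --pt "2 -33 0" --pt "2 -33 0" --pt "2 -33 0" --pt "2 -33 0" --pt "1 -28 0" --pt "1 -15 0" --pt "0 -5 0" --roll '[0,0,0,0,0,0,0,0,0,0]'

```text
time: 32.6
ee_pos: [0.5973, -0.325, 0.1304]
tool_rot: [0.216, 0.976, -0.0, -0.001]
force: [0.1, 0.3, 0.1]
opening: 0.0417
grasp_force: 30.6
```

Request:
apply_moves --pt "0 0 0" --pt "0 0 -15" --pt "0 0 -25" --pt "0 0 -30" --pt "0 0 -25" --pt "0 0 -15" --pt "0 0 0" --pt "0 0 0" --roll '[0,0,0,0,0,0,0,0]'

```text
time: 33.27
ee_pos: [0.5982, -0.3208, 0.0217]
tool_rot: [0.214, 0.977, 0.0, -0.001]
force: [-0.3, 0.4, 0.4]
opening: 0.0415
grasp_force: 30.6
```

Target z ≈ −0.0105 (32 mm more).

Request:
apply_moves --pt "0 0 -12" --pt "0 0 -10" --pt "0 0 -5" --pt "0 0 -2" --pt "0 0 0" --pt "0 0 0" --roll '[0,0,0,0,0,0]'

```text
time: 33.77
ee_pos: [0.5989, -0.3222, -0.0067]
tool_rot: [0.215, 0.977, -0.0, 0.0]
force: [-0.7, -0.4, -0.2]
opening: 0.0413
grasp_force: 30.6
```

Request:
apply_moves --pt "0 0 -1" --pt "0 0 0" --pt "0 0 -1" --pt "0 0 0" --pt "0 0 0" --roll '[0,0,0,0,0]'

```text
time: 34.18
ee_pos: [0.5987, -0.3221, -0.0092]
tool_rot: [0.215, 0.977, -0.0, -0.0]
force: [0.7, -0.0, 0.1]
opening: 0.0417
grasp_force: 30.6
```

Request:
apply_moves --pt "0 0 -0.7" --pt "0 0 0" --pt "0 0 0" --roll '[0,0,0]'

```text
time: 34.43
ee_pos: [0.5987, -0.3221, -0.0099]
tool_rot: [0.215, 0.977, 0.0, -0.0]
force: [-0.6, 0.0, -0.6]
opening: 0.0419
grasp_force: 30.6
```

Request:
apply_moves --pt "0 0 -0.7" --pt "0 0 0" --pt "0 0 0" --roll '[0,0,0]'

```text
time: 34.68
ee_pos: [0.5989, -0.3222, -0.0104]
tool_rot: [0.215, 0.977, -0.0, 0.0]
force: [-0.4, -0.3, 2.3]
opening: 0.0415
grasp_force: 30.8
```

Contact (2 N). Release, retreat up and back, and check.

Request:
apply_moves --pt "0 0 0" --pt "0 0 0" --pt "0 0 0" --pt "0 0 0" --pt "0 0 0" --pt "0 0 5" --pt "0 0 15" --pt "0 0 25" --pt "0 0 30" --pt "0 0 30" --roll '[0,0,0,0,0,0,0,0,0,0]' --claw 66

```text
time: 35.52
ee_pos: [0.5983, -0.3219, 0.0957]
tool_rot: [0.215, 0.977, 0.0, -0.0]
force: [0.7, -0.4, 0.3]
opening: 0.0666
grasp_force: 0.0
```

Request:
apply_moves --pt "0 0 30" --pt "0 0 30" --pt "0 0 10" --pt "-20 20 0" --pt "-25 30 0" --pt "-30 30 0" --pt "-30 30 0" --pt "-30 30 0" --pt "-30 30 0" --pt "-10 10 0" --roll '[0,0,0,0,0,0,0,0,0,0]'

```text
time: 36.35
ee_pos: [0.4222, -0.1414, 0.1649]
tool_rot: [0.214, 0.977, 0.0, -0.0]
force: [0.3, -1.2, 0.1]
opening: 0.066
grasp_force: 0.0
```

Run:
```python
from h import *
print(state()["ee_pos"])
c=calibration("top"); im=capture("top"); sc=capture("scene")
T={"red":(.5988,-.322),"blue":(.6181,-.2089),"green":(.5194,-.1913),"orange":(.5005,-.3058)}
a=cv2.resize(im[150:270,140:440],(800,320),interpolation=cv2.INTER_CUBIC)
b=cv2.resize(sc[150:360,120:500],(800,280) if 0 else (507,280),interpolation=cv2.INTER_CUBIC)
cv2.imwrite("pics/end.png",np.vstack([a,cv2.copyMakeBorder(b,0,0,0,293,cv2.BORDER_CONSTANT)]))
```

```text
[ 0.42222299 -0.14141175  0.16492184]
```

View pics/end.png

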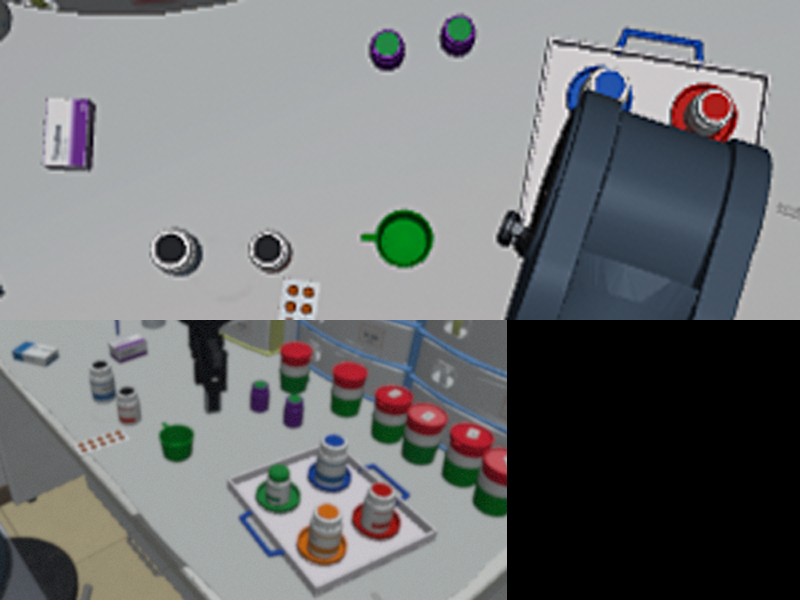

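The scene half shows all four bottles upright, each in its own dish: green (278,485), blue (333,462), orange (325,532), red (378,508). The black-dot pair at (101,380) and (128,405) is untouched, and the gripper is clear.

```bash
python3 -c "from bench import *;print(job_done())"
```

```text
the job is handed in; nothing more can be done
None
```

All four dotted bottles stand upright in the dishes of their own colours, the two black-dot bottles are untouched, and the job is handed in after about 36 s of robot time.

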